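Tighten the taper plug of the drain cover with its key

TASK

Tighten the square-headed taper plug in the grey drain cover with its key: fit the key's square socket fully down over the plug's head and let go of it, then take the key by its side handle and turn it clockwise. The plug first runs freely; when it bites and turns stiff give it about 20 degrees more so that it is snug, but never more than 30, and leave the key sitting on the plug. Do not turn the plug with the fingers, and leave the other things on the bench where they are.

Things in the scene. Friction and masses are not known exactly. Their poses are not given: they have to be found in the camera images.
- key: Plug key, 0.4 kg, loose, standing upright on its socket mouth at the start. Origin: centre of the socket mouth (underside); z up, x along its one side handle. Dark steel socket block 57 x 57 mm, 31 mm high; square hole below, 43 mm wide (sides along x and y), 22 mm deep. Fully seated on the plug, its origin is 2 mm above the plug's origin.
- key_stem (a point): Point on the key's axis 68 mm above its origin, on the bright round upright stem, 14 mm thick and straight from 40 to 88 mm above the origin: a good place to lift it. Axes as the key's.
- key_handle (a point): Point in the root of the key's side handle, 40 mm out along the key's x and 29 mm above its origin. The handle is a level bar 16 mm wide, 14 mm high, running straight along the key's x from the socket block (28 mm out) to a round end boss 22 mm across centred 152 mm out; take it 100 to 140 mm out for leverage. Axes as the key's.
- plug: Steel taper plug in the drain cover; it only turns, about its upright axis. Origin: on the axis at the base of its square head, 50 mm above the bench; z up, x and y square to the flats. Head 40 x 40 mm, 24 mm high, the upper 4 mm bevelled to 32 x 32 mm; the key fits in any quarter turn. It first runs freely (0.1 N m) for an unknown 0.3 to 0.9 rad clockwise seen from above, then bites.
- bite (a joint): How far the plug has been turned since its thread began to bite, rad; 0 while it still runs freely, growing clockwise. Biting, it takes 1.0 N m plus 1.4 N m per rad, and it stays where it is left. Snug is about 0.35 rad (20 degrees); under 0.15 is still loose, over 0.6 is overtightened.
- cover: Grey cast drain cover that carries the plug, fixed to the bench. Origin: centre of its underside, below the plug's axis. Foot 130 x 130 mm, 14 mm high, four bolt heads to 22 mm; round boss 76 mm across to 44 mm, collar 62 mm across to 50 mm; a side outlet with a 56 mm round flange runs out along its x to 88 mm, up to 58 mm above the bench.
- ptfe_tape: Bystander, not to be moved: white roll of thread tape lying flat, 50 mm across, 14 mm high; origin at the centre of its underside.
- tape_measure: Bystander, not to be moved: yellow and black tape measure, 37 x 82 mm, 64 mm high; origin at the centre of its underside.
- seal_ring: Bystander, not to be moved: black and white ring-shaped seal lying flat, 62 mm across, 20 mm high; origin at the centre of its underside.
- spanner_22: Bystander, not to be moved: bright combination spanner lying flat, 180 mm long, 9 mm thick, long axis y; origin at the centre of its underside.
- drift: Bystander, not to be moved: plain brass rod lying flat, 122 mm long along x, 19 mm thick; origin at the centre of its underside.
- scraper: Bystander, not to be moved: gasket scraper with a green handle lying flat, 175 mm long along y, 16 mm high; origin at the centre of its underside.
- impeller: Bystander, not to be moved: light-grey pump impeller lying flat, 103 mm across, 22 mm high; origin at the centre of its underside.

How it is judged:
By the outcome, as a careful person would: the job done as asked, in the order asked, and still so for the second after the job is handed in, with the robot touching nothing.
It also fails if it takes over 48 s, if anything falls off the work surface, if the arm or the gripper's body presses on something with over 40 N, if the wrist force passes 120 N, or if a joint passes its speed limit or range.

ROBOT

A 6-joint arm with a two-finger parallel gripper is mounted at the origin on a cart in front of the work surface, level with it; the furniture and walls round the work are solid. World frame = base frame: x ahead of the robot, y to its left, z up, the work surface at z = 0. Lengths are in mm, angles in rad, forces in N, time in s.
With the tool pointing down it reaches from about 350 to 975 mm from the base axis. Payload 7.1 kg.
Tool frame: the origin (TCP) lies midway between the tips of the shut fingers; the grasp point (between the pads) lies 19 mm behind it (ctrl.grasp_offset is the distance from the TCP to the grasp point, in mm); z points along the fingers, y is the line along which they close (so a half turn about z gives the same grasp; the last joint's range is limited). The gripper opens to 88 mm and grips with 3 to 60 N. Pads are 20 mm wide; open, the fingers measure 115 mm over their backs; the gripper's body (75 mm by 178 mm) begins 61 mm behind the grasp point.
Start: joints at [1.243, 0.423, 1.63, -0, 1.089, -0.019], TCP at [189.915, 595.43, 199.575] pointing down, gripper open.
Joint ranges: [-3, 3], [-0.9, 2.11], [0.09, 2.58], [-1.31, 4.45], [0.11, 2.69], [-2.54, 2.54]. Speed limits (rad/s): [2.39, 2.39, 3.01, 3.14, 3.14, 3.14].

INTERFACE

Orientations are given as a rotation vector (axis times angle).
In Python, from workcell import sensors, viewer, ctrl gives the robot as it stands. The module is installed in compiled form; this text tells all that it offers.
- The arm moves only by the shell command python3 -m handwheel 'ROWS'. ROWS is JSON, a list of rows, each a list of 7 numbers: the shift along the tool's x, y, z in mm, then the turn, a rotation vector about the tool's x, y, z in rad, then the closure, from 0 (fully open) to 1 (shut). In form: [[x, y, z, rx, ry, rz, jaw], ...]. A call has 1 to 10 rows; each row shifts and turns the commanded pose from where the row before left it, along the tool's axes as they then stand; what a row does not reach is not made up. A row lasts 1/8 s, in which the tool goes at most 62.5 mm and 10.7 degrees, less where a joint would pass 70% of its speed; a pose out of reach is approached as far as the arm can. A call is refused whole if a number of a shift passes 62.5 or a number of a turn 0.188, either way. A call with a gripper value outside its range is refused whole. The fingers move at their own pace and stop on an object; the grip force is fixed at half the most. Time passes only in rows, so rows that do not move let the fingers close. It gives the time, the measured TCP pose, the force, the opening and the grip force at its end, in the units of the state.
- sensors.get_obs(): the state, without advancing time (a new reading comes with each control period).
- viewer.get_image(name): name is "scene" or "side" or "wrist"; returns a dict with "frame" (400x640x3 uint8, blue, green, red), "fov_y" (degrees; the focal length in pixels is half the picture's height over the tangent of half this angle, whatever the lens; pixels are square), "cx", "cy" (the principal point, pixels), "R" (3x3) and "t" (3): a world point X has camera coordinates R X + t. Camera axes: x right, y down, z forward; pixel columns grow to the right and rows downward; lengths in mm; the calibration is good to about 2 mm. A picture is of the moment at which its call begins. There is no depth.
- ctrl.close_job(): hands the job in; it is judged then, once.
The state is a dict: "t": time; "qpos": joint angles; "qvel": joint speeds; "joint_torque": joint torques, N m; "ee_pos": TCP position; "orientation": TCP orientation; "ft_force": force on the tool from outside, world axes, zero at the start; "moment": the same for the moment, N m; "width": finger opening in mm; "grasp_force": force on a finger pad.
Only numpy, scipy, OpenCV 4.12 (cv2) and the standard library are available. Lean on these libraries where they do the work, as an engineer would, in place of code of your own. Each camera call takes 0.05 s, during which the arm holds its last target. There are 200 camera calls.

## Working session

There is one attempt and no reset: what is moved stays moved. The work goes in short steps, Python scripts to look and compute and a shell command to move; the robot and the scene stay as the last step left them, time stands still between calls to the robot, and variables do not carry over. Pictures are saved under pics/ and viewed, at most 13 in all, crops included, and the job is handed in when it is done.

```bash
mkdir -p pics
cat > h.py <<'E'
import numpy as np, cv2
from workcell import sensors, viewer, ctrl
from scipy.spatial.transform import Rotation as Ro
def cam(n):
    d=viewer.get_image(n); d['R']=np.array(d['R']).reshape(3,3); d['t']=np.array(d['t']).ravel(); return d
def f(d): return d['frame'].shape[0]/2/np.tan(np.radians(d['fov_y'])/2)
def plane(d,u,v,z):
    r=d['R'].T@np.array([(u-d['cx'])/f(d),(v-d['cy'])/f(d),1]); c=-d['R'].T@d['t']
    return c+r*(z-c[2])/r[2]
def proj(d,X):
    p=d['R']@np.array(X,float)+d['t']; return d['cx']+f(d)*p[0]/p[2], d['cy']+f(d)*p[1]/p[2]
def tool(dw):  # world shift -> tool axes
    o=sensors.get_obs(); return Ro.from_rotvec(o['orientation']).inv().apply(dw)
E
python3 - <<'E'
from h import *
for n in('scene','side','wrist'):
    d=cam(n); cv2.imwrite(f'pics/{n}0.png',d['frame']); print(n,-d['R'].T@d['t'],f(d),d['cx'],d['cy'])
o=sensors.get_obs();print(o['orientation'],Ro.from_rotvec(o['orientation']).as_matrix().round(3),o['t'])
E
```

```text
scene [-204.45234712 -693.31836176  829.17252478] 373.66840955252405 311.9508602676131 197.65844274320844
side [1134.08737991  561.49002596 1275.59422695] 495.22003594155046 319.1568160386561 212.81611835396413
wrist [114.92087431 618.69311739 382.92620647] 296.7383868884216 319.6688475536701 202.94900299685017
[-4.83181662e-01 -3.10398684e+00  1.86823492e-03] [[-0.953  0.304 -0.   ]
 [ 0.304  0.953 -0.001]
 [ 0.    -0.001 -1.   ]] 0.15
```

View pics/scene0.png

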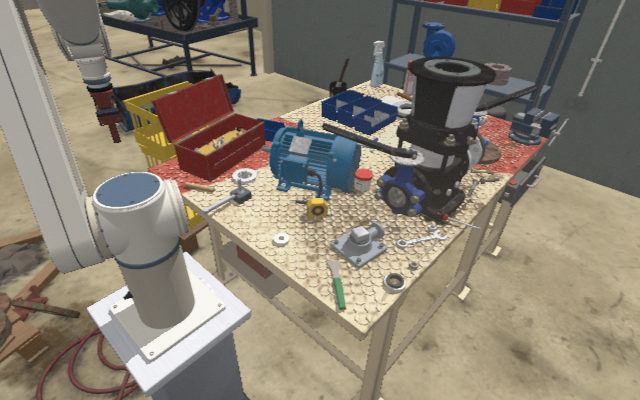

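View pics/side0.png

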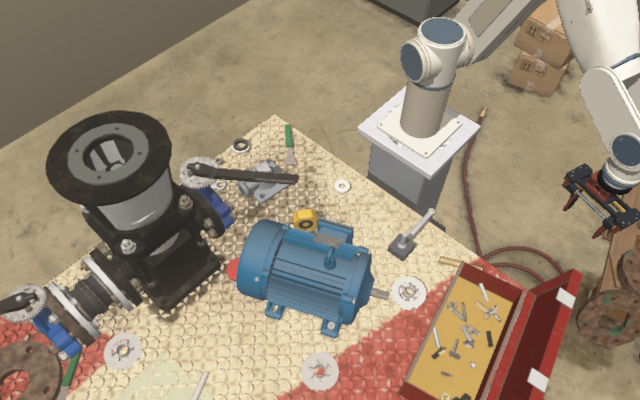

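The scene picture shows the key at about (241,195) with its handle running to (208,210), and the cover at about (360,243). The side picture shows the key at (402,243) with its handle to (432,212), and the cover at (262,180). I'll enlarge both regions.

Run:
```python
from h import *
s=cam('scene');d=cam('side')
a=cv2.resize(s['frame'][165:305,195:455],None,fx=3,fy=3,interpolation=2)
b1=cv2.resize(d['frame'][200:260,380:445],None,fx=6,fy=6,interpolation=2)
b2=cv2.resize(d['frame'][140:225,195:305],None,fx=4,fy=4,interpolation=2)
b=np.zeros((360,390+440,3),np.uint8); b[:360,:390]=b1[:360]; b[:340,390:]=b2
cv2.imwrite('pics/a.png',a);cv2.imwrite('pics/b.png',b[:,:800])
for n,c,p,z in(('key','s',(241,195),31),('kend','s',(208,210),29),('plug','s',(362,236),60),('key','d',(402,243),31),('kend','d',(432,212),29),('plug','d',(262,180),60)):
    print(n,c,plane(s if c=='s' else d,*p,z).round())
```

```text
key s [430. 237.  31.]
kend s [297. 249.  29.]
plug s [ 533. -230.   60.]
key d [437. 253.  31.]
kend d [287. 254.  29.]
plug d [ 566. -194.   60.]
```

View pics/a.png

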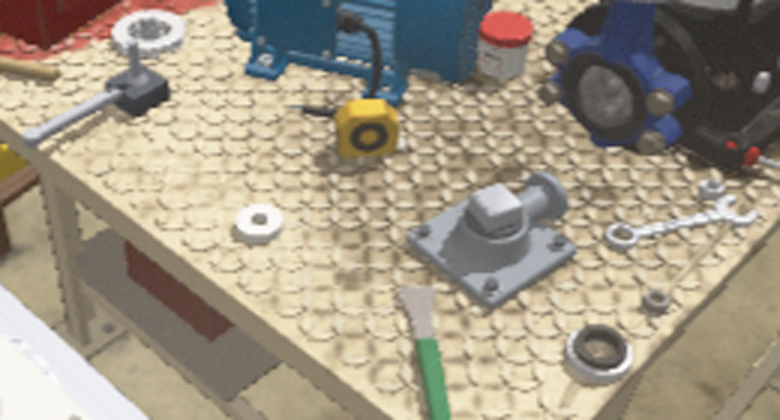

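View pics/b.png

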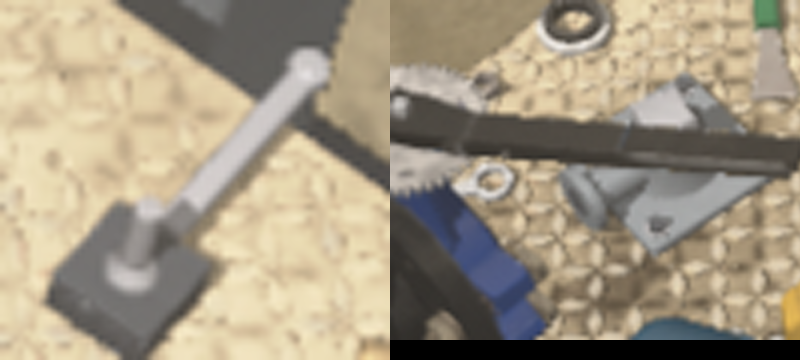

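Run:
```python
from h import *
s=cam('scene');d=cam('side')
def tri(p,q):
    A=[];b=[]
    for c,(u,v) in((s,p),(d,q)):
        r=c['R'].T@np.array([(u-c['cx'])/f(c),(v-c['cy'])/f(c),1]);r/=np.linalg.norm(r);P=np.eye(3)-np.outer(r,r)
        A.append(P);b.append(P@(-c['R'].T@c['t']))
    return np.linalg.lstsq(np.vstack(A),np.hstack(b),rcond=None)[0].round()
print('stemtop',plane(s,239.7,180,88),plane(d,404.7,234.7,88),tri((239.7,180),(404.7,234.7)))
print('end',plane(s,205,210.3,36),plane(d,431.3,211.3,36),tri((205,210.3),(431.3,211.3)))
print('plug',plane(s,359.7,232.7,74))
print('lever tip',tri((325,127),(297,180)),'root',tri((398,157),(190,169)))
print('tape',plane(s,281,239,14),'measure top',plane(s,317,202,60))
print('pump blue corner',plane(s,405,213,0))
# foot corners scene
for u,v in((408,237),(490,302),(576,250)): print(plane(s,195+u/3,165+v/3,14).round())
print('flange',plane(s,195+550/3,165+198/3,30).round())
for u,v in((468,196),(487,222),(523,204),(500,184)):print('head',plane(s,195+u/3,165+v/3,70).round(1))
```

```text
stemtop [438.2340203  246.03431484  88.        ] [441.97799693 256.30755893  88.        ] [441. 254.  83.]
end [285.03346679 247.02104796  36.        ] [291.39996769 252.24603788  36.        ] [288. 252.  32.]
plug [ 526.47362542 -224.29280302   74.        ]
lever tip [625.  21. 308.] root [ 747. -216.  252.]
tape [383.49395779 -24.84376502  14.        ] measure top [563.68299447 -14.05629501  60.        ]
pump blue corner [ 796.75375105 -230.0608716     0.        ]
[ 478. -155.   14.]
[ 464. -274.   14.]
[ 586. -293.   14.]
flange [ 618. -235.   30.]
head [ 520.3 -195.9   70. ]
head [ 502.7 -234.    70. ]
head [ 549.9 -243.8   70. ]
head [ 558.5 -208.    70. ]
```

```bash
python3 -m handwheel '[[0,0,0,0,0,0.18,0],[0,0,0,0,0,0.18,0],[0,0,0,0,0,0.18,0],[0,0,0,0,0,0.18,0],[0,0,0,0,0,0.18,0],[0,0,0,0,0,0.18,0],[0,0,0,0,0,0.18,0]]'; python3 -m handwheel '[[-20,15,0,0,0,0,0],[-40,30,0,0,0,0,0],[-50,36,0,0,0,0,0],[-50,36,0,0,0,0,0],[-50,36,0,0,0,0,0],[-50,36,0,0,0,0,0],[-45,33,0,0,0,0,0],[-25,20,0,0,0,0,0],[-12,9,0,0,0,0,0],[0,0,0,0,0,0,0]]'
python3 - <<'E'
from h import *
w=cam('wrist');cv2.imwrite('pics/w1.png',w['frame'])
o=sensors.get_obs();print(Ro.from_rotvec(o['orientation']).as_matrix().round(3),o['ee_pos'],proj(w,[441,253,88]),proj(w,[441,253,31]))
E
```

```text
t: 1.23
ee_pos: [189.9, 595.4, 199.5]
orientation: [2.226, 2.217, -0.0]
ft_force: [0.0, -0.8, -0.5]
width: 87.7
grasp_force: 0.0
t: 2.48
ee_pos: [441.7, 253.2, 199.6]
orientation: [-2.219, -2.223, 0.0]
ft_force: [-1.0, 0.3, -0.2]
width: 88.0
grasp_force: 0.0
[[-0.002  1.    -0.   ]
 [ 1.     0.002  0.   ]
 [ 0.    -0.    -1.   ]] [441.23894072 253.86534461 199.53273457] (np.float64(318.4900695525421), np.float64(193.67227711562708)) (np.float64(318.6970198418787), np.float64(181.5543766930858))
```

View pics/w1.png

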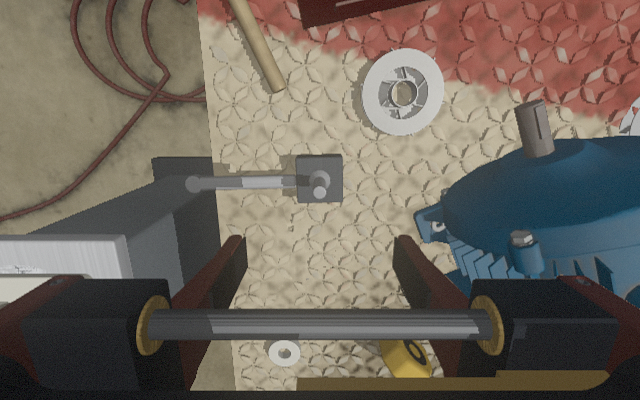

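The wrist picture shows the stem top at about (319,191), the block corners at (297,154) to (343,203), and the handle boss at (194,184). All are within about 2 px of prediction.

Run:
```python
from h import *
w=cam('wrist');fr=w['frame'].astype(int)
m=((fr.max(2)<95)&(np.ptp(fr,2)<25)).astype(np.uint8); m[:,:270]=0;m[:,360:]=0;m[:140]=0;m[215:]=0
c=max(cv2.findContours(m,0,2)[0],key=cv2.contourArea);r=cv2.minAreaRect(c);print(r,[plane(w,*p,31).round(1) for p in cv2.boxPoints(r)])
print('stem',plane(w,319.5,190.5,88),'block',plane(w,*r[0],31),'boss',plane(w,194,184,36),plane(w,300,182,36))
```

```text
((302.5, 182.0), (16.0, 13.0), 90.0) [array([413.2, 263. ,  31. ]), array([428.9, 263. ,  31. ]), array([428.7, 243.1,  31. ]), array([412.8, 243.1,  31. ])]
stem [441.59852735 257.09996842  88.        ] block [420.87410533 253.14487796  31.        ] boss [290.87416459 251.60419763  36.        ] [418.17747409 254.26760028  36.        ]
```

```bash
python3 -m handwheel '[[1.6,0.5,20,0,0,0,0],[0,0,40,0,0,0,0],[0,0,40,0,0,0,0],[0,0,30,0,0,0,0],[0,0,15,0,0,0,0],[0,0,5,0,0,0,0.2],[0,0,0,0,0,0,1],[0,0,0,0,0,0,1],[0,0,0,0,0,0,1],[0,0,0,0,0,0,1]]';python3 -m handwheel '[[0,0,0,0,0,0,1],[0,0,0,0,0,0,1],[0,0,0,0,0,0,1]]'
```

```text
t: 3.82
ee_pos: [442.4, 255.6, 50.0]
orientation: [2.219, 2.223, 0.001]
ft_force: [0.7, 1.0, -0.6]
width: 41.2
grasp_force: 0.0
t: 4.2
ee_pos: [441.7, 255.4, 49.5]
orientation: [-2.219, -2.223, 0.001]
ft_force: [-0.6, -0.7, -2.6]
width: 13.3
grasp_force: 30.0
```

```bash
python3 -m handwheel '[[0,0,-8,0,0,0,1],[0,0,-25,0,0,0,1],[0,0,-35,0,0,0,1],[0,0,-25,0,0,0,1],[-15,0,-7,0,0,0,1],[-35,0,0,0,0,0,1],[-50,0,0,0,0,0,1],[-50,0,0,0,0,0,1],[-50,0,0,0,0,0,1],[-50,0,0,0,0,0,1]]';python3 -m handwheel '[[-50,0,0,0,0,0,1],[-50,0,0,0,0,0,1],[-45,0,0,0,0,0,1],[-38,0,0,0,0,0,1],[-25,0,0,0,0,0,1],[-15,0,0,0,0,0,1],[-7,0,0,0,0,0,1],[0,0,0,0,0,0,1]]'
python3 - <<'E'
from h import *
w=cam('wrist');cv2.imwrite('pics/w2.png',w['frame'])
o=sensors.get_obs();print(Ro.from_rotvec(o['orientation']).as_matrix().round(3),o['ee_pos'],o['width'],proj(w,[526,-224,74]))
E
```

```text
t: 5.45
ee_pos: [441.1, 3.3, 148.8]
orientation: [-2.218, -2.223, 0.002]
ft_force: [0.6, -0.1, -4.9]
width: 13.3
grasp_force: 30.0
t: 6.45
ee_pos: [442.7, -224.2, 149.3]
orientation: [-2.219, -2.223, 0.0]
ft_force: [-0.2, 0.5, -5.3]
width: 13.3
grasp_force: 30.0
[[-0.002  1.    -0.001]
 [ 1.     0.002  0.001]
 [ 0.001 -0.001 -1.   ]] [ 442.76251084 -223.83248641  149.3436286 ] 12.754590397251429 (np.float64(410.29266547337824), np.float64(203.66850851372314))
```

View pics/w2.png

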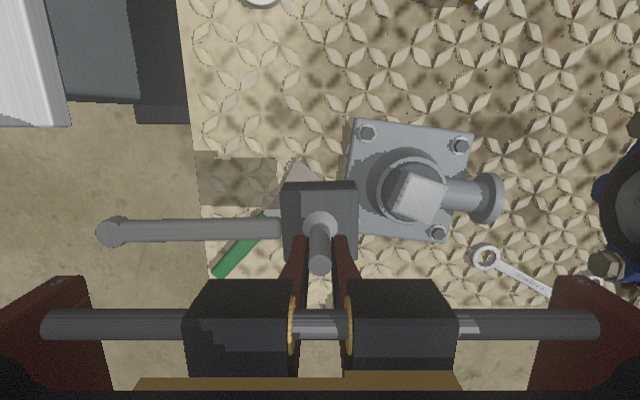

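The wrist picture shows the key in hand, with its block at (282–357, 182–260) and boss at (112,231). The plug head's top is centred near (420,197), visibly rotated. I'll enlarge it to get the corners.

Run:
```python
from h import *
fr=cv2.imread('pics/w2.png')
cv2.imwrite('pics/w2c.png',cv2.resize(fr[155:275,270:460],None,fx=4.2,fy=4.2,interpolation=2))
g=cv2.cvtColor(fr,6)
m=((g>165)).astype(np.uint8);m[:165]=0;m[230:]=0;m[:,:382]=0;m[:,452:]=0
c=max(cv2.findContours(m,0,2)[0],key=cv2.contourArea);r=cv2.minAreaRect(c);print(r,cv2.contourArea(c),cv2.boxPoints(r).round(1))
print(np.percentile(g[175:220,395:445],[10,30,50,70,90]))
```

```text
((423.2500305175781, 196.75), (39.528465270996094, 34.152591705322266), 18.434947967529297) 1020.0 [[399.1 206.7]
 [409.9 174.3]
 [447.4 186.8]
 [436.6 219.2]]
[100. 148. 165. 171. 177.]
```

View pics/w2c.png

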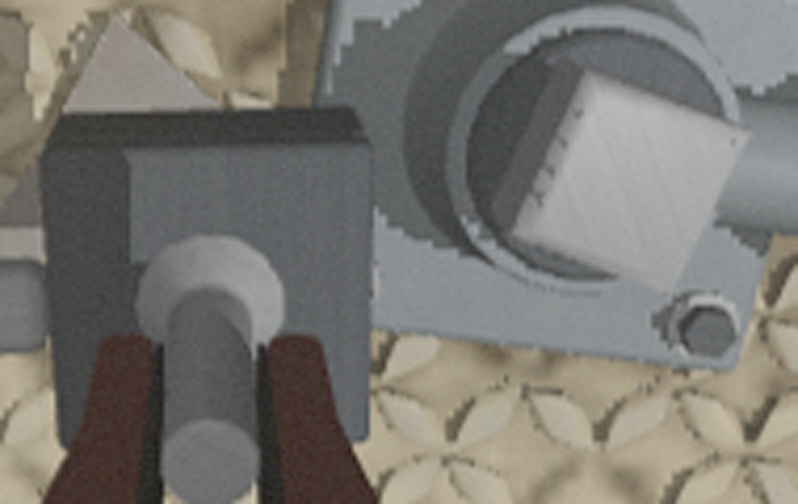

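Run:
```python
from h import *
w=cam('wrist'); P=lambda u,v,z: plane(w,270+u/4.2,155+v/4.2,z)[:2]
q=np.array([P(*c,72) for c in((590,72),(748,132),(665,292),(512,238))]);print(q.round(1),q.mean(0))
e=np.diff(np.vstack([q,q[:1]]),axis=0);print(np.hypot(*e.T),np.degrees(np.arctan2(e[:,1],e[:,0])))
for c in(74,72,70):print(c,np.mean([P(*k,c) for k in((590,72),(748,132),(665,292),(512,238))],0))
o=sensors.get_obs();z=o['ee_pos'][2]-49.5;print(o['ee_pos'],'mouth',z)
print('stemtop',P(210,462,z+88),'blocktop L R',P(45,150,z+31),P(370,146,z+31),P(362,440,z+31),P(62,442,z+31))
print('boss',plane(w,112,231,z+36)[:2],'handle',plane(w,275,229,z+36)[:2])
```

```text
[[ 524.2 -194.8]
 [ 559.4 -207.9]
 [ 545.5 -244.7]
 [ 510.3 -232. ]] [ 534.86038962 -219.83185825]
[37.51276202 39.35105594 37.35838256 39.6706282 ] [ -20.32337011 -110.75505904  160.16808744   69.47337527]
74 [ 534.16112161 -219.26040135]
72 [ 534.86038962 -219.83185825]
70 [ 535.55965762 -220.40331515]
[ 442.84739538 -223.69809687  149.43944344] mouth 99.93944343792205
stemtop [ 443.5920705  -224.21484677] blocktop L R [ 415.89911759 -196.99627882] [ 470.3309576  -196.22107316] [ 470.99228346 -250.73593752] [ 416.98336636 -251.23360694]
boss [ 294.72282299 -225.64337396] handle [ 411.47217601 -223.90968173]
```

Run:
```python
from h import *
w=cam('wrist')
a,b,c=[plane(w,*p,22)[:2] for p in((368,132),(461,145.5),(438,233))];print(a,b,c,(a+c)/2,b-a,b-c)
fr=w['frame'];g=cv2.cvtColor(fr,6).astype(int)
for t in range(-30,31,3):
    pass
n=np.array([np.cos(np.radians(-20.3)),np.sin(np.radians(-20.3))]);C=np.array([534.,-219.5])
for nm,dv in(('px',n),('py',np.array([-n[1],n[0]]))):
    pv=np.array([-dv[1],dv[0]])
    print(nm,[ (s,int(np.mean([g[tuple(int(round(k)) for k in proj(w,[*(C+s*dv+k2*pv),72])[::-1])] for k2 in(-8,-4,0,4,8)]))) for s in range(-28,29,1)])
```

```text
[ 492.65703441 -162.70152657] [ 589.5939376  -176.14741568] [ 577.14593803 -273.73692195] [ 534.90148622 -218.21922426] [ 96.93690319 -13.44588912] [12.44799957 97.58950627]
px [(-28, 73), (-27, 73), (-26, 78), (-25, 87), (-24, 88), (-23, 89), (-22, 88), (-21, 86), (-20, 91), (-19, 114), (-18, 127), (-17, 126), (-16, 143), (-15, 160), (-14, 172), (-13, 175), (-12, 176), (-11, 174), (-10, 174), (-9, 175), (-8, 174), (-7, 173), (-6, 172), (-5, 172), (-4, 173), (-3, 172), (-2, 171), (-1, 172), (0, 173), (1, 171), (2, 170), (3, 171), (4, 172), (5, 171), (6, 169), (7, 170), (8, 170), (9, 169), (10, 169), (11, 169), (12, 168), (13, 169), (14, 167), (15, 168), (16, 168), (17, 168), (18, 166), (19, 168), (20, 163), (21, 145), (22, 139), (23, 136), (24, 131), (25, 133), (26, 133), (27, 130), (28, 131)]
py [(-28, 139), (-27, 143), (-26, 141), (-25, 139), (-24, 124), (-23, 110), (-22, 115), (-21, 104), (-20, 120), (-19, 145), (-18, 149), (-17, 158), (-16, 163), (-15, 162), (-14, 163), (-13, 164), (-12, 166), (-11, 166), (-10, 165), (-9, 166), (-8, 168), (-7, 169), (-6, 168), (-5, 169), (-4, 170), (-3, 170), (-2, 169), (-1, 171), (0, 171), (1, 172), (2, 172), (3, 174), (4, 175), (5, 174), (6, 174), (7, 176), (8, 177), (9, 177), (10, 177), (11, 178), (12, 180), (13, 179), (14, 178), (15, 180), (16, 179), (17, 172), (18, 164), (19, 145), (20, 119), (21, 103), (22, 106), (23, 107), (24, 106), (25, 106), (26, 106), (27, 114), (28, 116)]
```

```bash
python3 -m handwheel '[[1,12,0,0,0,0,1],[1,25,0,0,0,0.07,1],[0,0,0,0,0,0.15,1],[0,0,0,0,0,0.15,1],[0,0,0,0,0,0,1]]'
python3 - <<'E'
from h import *
t=np.array([535-.7,-219.7]);o=sensors.get_obs();print(o['ee_pos'],o['orientation'],tool([*(t-o['ee_pos'][:2]),0]),np.degrees(np.arctan2(*Ro.from_rotvec(o['orientation']).as_matrix()[[1,0],1])))
E
```

```text
t: 7.22
ee_pos: [480.9, -222.0, 149.6]
orientation: [2.588, 1.78, 0.0]
ft_force: [-0.2, 0.6, -5.4]
width: 13.2
grasp_force: 30.0
[ 480.92846792 -221.99210268  149.61045158] [2.58817501e+00 1.78007855e+00 4.99693813e-04] [2.12337143e+01 4.90194139e+01 2.46700235e-02] -20.96166467422816
```

```bash
python3 -m handwheel '[[7.2,17,0,0,0,0,1],[9,20,0,0,0,0,1],[5,12,0,0,0,0,1],[0,0,5,0,0,0,1],[0,0,8,0,0,0,1],[0,0,4,0,0,0,1],[0,0,0,0,0,0,1]]'
python3 - <<'E'
from h import *
o=sensors.get_obs();print(o['ee_pos'],o['ft_force'])
w=cam('wrist');s=cam('scene')
a=cv2.resize(w['frame'][130:290,230:420],None,fx=3,fy=3,interpolation=2);b=cv2.resize(s['frame'][195:275,310:410],None,fx=5,fy=5,interpolation=2)
c=np.zeros((480,800,3),np.uint8);c[:,:400]=a[:,85:485];c[:400,400:]=b[:,50:450];cv2.imwrite('pics/c.png',c)
E
```

```text
t: 8.1
ee_pos: [532.6, -220.2, 132.0]
orientation: [-2.59, -1.777, 0.001]
ft_force: [-0.5, -0.5, -4.3]
width: 12.8
grasp_force: 30.0
[ 532.61316683 -220.16068529  132.01797436] [-0.4948587  -0.46854255 -4.2934353 ]
```

View pics/c.png

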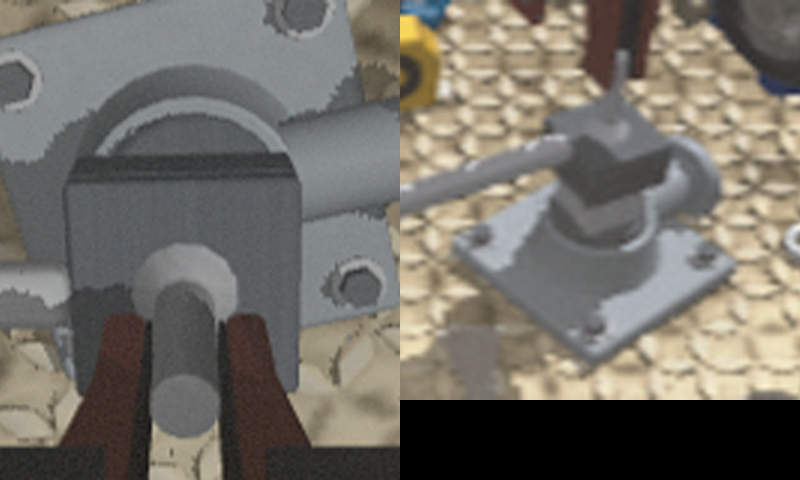

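The block sits squarely above the head, with the wrist crop showing its edges parallel to the head's and the scene crop showing it centred over the head. I'll make a small correction and go down.

```bash
python3 -m handwheel '[[1,1.4,2,0,0,0,1],[0,0,4,0,0,0,1],[0,0,4,0,0,0,1],[0,0,4,0,0,0,1],[0,0,3,0,0,0,1],[0,0,0,0,0,0,1]]'
```

```text
t: 8.95
ee_pos: [534.9, -219.7, 115.2]
orientation: [-2.59, -1.777, 0.001]
ft_force: [0.7, 0.6, -4.8]
width: 13.5
grasp_force: 30.0
```

```bash
python3 -m handwheel '[[0,0,3,0,0,0,1],[0,0,3,0,0,0,1],[0,0,3,0,0,0,1],[0,0,2,0,0,0,1],[0,0,0,0,0,0,1]]'; python3 -m handwheel '[[0,0,1,0,0,0,1],[0,0,0.5,0,0,0,1],[0,0,0,0,0,0,1]]'
```

```text
t: 9.57
ee_pos: [534.9, -219.7, 104.4]
orientation: [-2.59, -1.777, 0.0]
ft_force: [-0.2, -0.8, -4.1]
width: 13.1
grasp_force: 30.0
t: 9.95
ee_pos: [535.1, -219.8, 103.1]
orientation: [-2.59, -1.777, -0.0]
ft_force: [-0.1, 0.2, -4.5]
width: 13.0
grasp_force: 30.0
```

```bash
python3 -m handwheel '[[0,0,0.8,0,0,0,1],[0,0,0.8,0,0,0,1],[0,0,0.5,0,0,0,1],[0,0,0,0,0,0,1]]'
```

```text
t: 10.45
ee_pos: [535.2, -219.9, 101.3]
orientation: [2.59, 1.777, 0.0]
ft_force: [-0.2, 1.2, -0.5]
width: 13.1
grasp_force: 30.0
```

```bash
python3 -m handwheel '[[0,0,0,0,0,0,0.4],[0,0,0,0,0,0,0.4],[0,0,-5,0,0,0,0.4],[0,0,-25,0,0,0,0.4],[0,0,-35,0,0,0,0.4],[0,-15,-5,0,0,0,0.4],[0,-35,0,0,0,0,0.4],[0,-40,0,0,0,0,0.4],[0,-30,0,0,0,0,0.4],[0,0,0,0,0,-0.176,0.4]]'; python3 -m handwheel '[[0,0,0,0,0,-0.176,0.4],[0,0,0,0,0,-0.176,0.4],[0,0,0,0,0,-0.176,0.4],[0,0,0,0,0,-0.176,0.4],[0,0,0,0,0,-0.176,0.4],[0,0,0,0,0,-0.176,0.4],[0,0,0,0,0,-0.176,0.4],[0,0,0,0,0,-0.176,0.4],[0,0,0,0,0,0,0.4]]'
python3 - <<'E'
from h import *
w=cam('wrist');cv2.imwrite('pics/w3.png',w['frame'])
o=sensors.get_obs();print(o['ee_pos'],Ro.from_rotvec(o['orientation']).as_matrix().round(3))
for r in(0,40,100,120,152):print(r,np.round(proj(w,[535-.938*r,-220+.347*r,88 if r else 140])))
E
```

```text
t: 11.7
ee_pos: [419.5, -175.1, 170.0]
orientation: [-2.418, -2.001, 0.002]
ft_force: [0.0, -0.2, 0.1]
width: 52.6
grasp_force: 0.0
t: 12.82
ee_pos: [421.9, -176.1, 170.3]
orientation: [-0.557, -3.09, -0.001]
ft_force: [0.1, 0.5, -1.2]
width: 52.9
grasp_force: 0.0
[ 422.13616764 -176.23032708  170.41970865] [[-0.936  0.351 -0.001]
 [ 0.351  0.936  0.   ]
 [ 0.001  0.    -1.   ]]
0 [318. 349.]
40 [318. 278.]
100 [318. 223.]
120 [318. 203.]
152 [318. 169.]
```

View pics/w3.png

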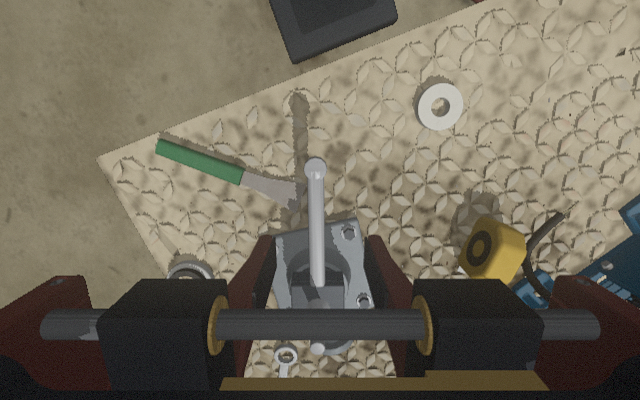

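The wrist picture shows the seated key, with its boss at (315,168) and stem top at (317,349). Both are where expected, and the handle lies between the open fingers.

```bash
python3 -m handwheel '[[0,-0.8,20,0,0,0,0.4],[0,0,35,0,0,0,0.4],[0,0,30,0,0,0,0.4],[0,0,16,0,0,0,0.4],[0,0,6,0,0,0,0.4],[0,0,1,0,0,0,0.4],[0,0,0,0,0,0,1],[0,0,0,0,0,0,1],[0,0,0,0,0,0,1],[0,0,0,0,0,0,1]]'; python3 -m handwheel '[[0,0,0,0,0,0,1],[0,0,0,0,0,0,1]]';  python3 -c "
from h import *
o=sensors.get_obs();p=np.array(o['ee_pos'])[:2]-[535,-220];print(o['ee_pos'],np.hypot(*p),np.degrees(np.arctan2(p[1],p[0])),o['ft_force'],o['moment'])"
```

```text
t: 14.12
ee_pos: [422.9, -177.4, 63.2]
orientation: [0.554, 3.092, -0.0]
ft_force: [0.1, -0.2, -0.5]
width: 15.9
grasp_force: 0.2
t: 14.38
ee_pos: [422.9, -177.5, 63.0]
orientation: [0.555, 3.092, -0.0]
ft_force: [0.1, -0.6, 0.2]
width: 14.7
grasp_force: 30.0
[ 422.86736804 -177.45210811   63.01018266] 119.93352431073181 159.22112352951495 [ 0.13798176 -0.56620775  0.18381029] [-0.07016047  0.02475784 -0.04973106]
```

```bash
cat > st.py <<'E'
from h import *
o=sensors.get_obs();p=np.array(o['ee_pos'])[:2]-[535,-220];a=np.arctan2(p[1],p[0]);F=np.array(o['ft_force']);M=Ro.from_rotvec(o['orientation']).as_matrix()
print('r %.1f turned %.3f Ftan %.1f Frad %.1f Fz %.1f Mz %.2f toolx %.3f torque %.2f z %.1f w %.1f'%(np.hypot(*p),2.779-a,F@[np.sin(a),-np.cos(a),0],F@[np.cos(a),np.sin(a),0],F[2],o['moment'][2],2.779-np.arctan2(M[1,0],M[0,0]),(np.cross(np.append(p/1000,0),F))[2]+o['moment'][2],o['ee_pos'][2],o['width']))
E
python3 -m handwheel '[[-0.1,3.6,0,0,0,0.03,1],[-0.2,7.2,0,0,0,0.06,1],[-0.2,7.2,0,0,0,0.06,1],[-0.2,7.2,0,0,0,0.06,1],[-0.2,7.2,0,0,0,0.06,1],[-0.1,3.6,0,0,0,0.03,1],[0,0,0,0,0,0,1]]' >/dev/null; python3 st.py
python3 -m handwheel '[[-0.1,6,0,0,0,0.05,1],[-0.1,4.8,0,0,0,0.04,1]]' >/dev/null; python3 st.py
```

```text
r 119.9 turned 0.302 Ftan -0.0 Frad -1.4 Fz -0.3 Mz 0.01 toolx 0.291 torque 0.01 z 63.0 w 14.4
r 119.9 turned 0.390 Ftan -1.4 Frad -3.4 Fz -1.4 Mz 0.08 toolx 0.383 torque 0.25 z 63.1 w 14.5
```

Still running freely. I'll continue in small increments and read the force after each.

```bash
python3 -m handwheel '[[-0.1,4.8,0,0,0,0.04,1],[-0.1,4.8,0,0,0,0.04,1]]' >/dev/null; python3 st.py
python3 -m handwheel '[[-0.1,4.8,0,0,0,0.04,1],[-0.1,4.8,0,0,0,0.04,1]]' >/dev/null; python3 st.py
```

```text
r 119.9 turned 0.470 Ftan -0.7 Frad -4.2 Fz -1.0 Mz 0.02 toolx 0.463 torque 0.11 z 63.1 w 15.0
r 119.9 turned 0.550 Ftan -0.2 Frad -3.0 Fz -0.7 Mz 0.02 toolx 0.543 torque 0.05 z 63.1 w 14.3
```

```bash
python3 -m handwheel '[[-0.1,4.8,0,0,0,0.04,1],[-0.1,4.8,0,0,0,0.04,1]]' >/dev/null; python3 st.py
```

```text
r 119.9 turned 0.629 Ftan -0.6 Frad -4.2 Fz -1.0 Mz 0.01 toolx 0.623 torque 0.08 z 63.1 w 14.6
```

```bash
python3 -m handwheel '[[-0.1,4.8,0,0,0,0.04,1],[-0.1,4.8,0,0,0,0.04,1]]' >/dev/null; python3 st.py
```

```text
r 119.9 turned 0.709 Ftan -0.9 Frad -4.2 Fz -0.4 Mz -0.02 toolx 0.702 torque 0.09 z 63.0 w 15.2
```

```bash
python3 -m handwheel '[[-0.1,4.8,0,0,0,0.04,1],[-0.1,4.8,0,0,0,0.04,1]]' >/dev/null; python3 st.py
```

```text
r 119.9 turned 0.788 Ftan -1.3 Frad -5.0 Fz -1.2 Mz -0.02 toolx 0.782 torque 0.13 z 63.0 w 14.6
```

```bash
python3 -m handwheel '[[-0.1,4.8,0,0,0,0.04,1],[-0.1,4.8,0,0,0,0.04,1]]' >/dev/null; python3 st.py
```

```text
r 120.0 turned 0.864 Ftan -5.2 Frad -6.7 Fz -1.7 Mz 0.07 toolx 0.862 torque 0.70 z 62.9 w 14.7
```

```bash
python3 -m handwheel '[[-0.1,4.8,0,0,0,0.04,1],[-0.1,4.8,0,0,0,0.04,1]]' >/dev/null; python3 st.py
```

```text
r 120.3 turned 0.925 Ftan -7.7 Frad -7.8 Fz -0.3 Mz 0.12 toolx 0.941 torque 1.04 z 62.3 w 15.1
```

It has bitten, at about 0.9 rad turned with the torque at 1.0 N m. Now about 0.35 rad more.

```bash
python3 -m handwheel '[[-0.1,4.8,0,0,0,0.04,1],[-0.1,4.8,0,0,0,0.04,1],[-0.1,4.8,0,0,0,0.04,1]]' >/dev/null; python3 st.py
```

```text
r 120.3 turned 1.037 Ftan -9.2 Frad -7.4 Fz 0.7 Mz 0.29 toolx 1.061 torque 1.40 z 62.0 w 14.9
```

```bash
python3 -m handwheel '[[-0.1,4.8,0,0,0,0.04,1],[-0.1,4.8,0,0,0,0.04,1]]' >/dev/null; python3 st.py
```

```text
r 120.4 turned 1.112 Ftan -8.5 Frad -6.3 Fz 0.7 Mz 0.31 toolx 1.141 torque 1.33 z 61.8 w 14.5
```

```bash
python3 -m handwheel '[[-0.1,4.8,0,0,0,0.04,1],[-0.1,4.8,0,0,0,0.04,1],[-0.1,3.6,0,0,0,0.03,1],[0,0,0,0,0,0,1]]' >/dev/null; python3 st.py
python3 - <<'E'
from h import *
w=cam('wrist');cv2.imwrite('pics/w4.png',w['frame'])
o=sensors.get_obs();p=np.array(o['ee_pos'])[:2]-[535,-220];p/=np.hypot(*p)
for r in(0,40,152):print(r,np.round(proj(w,[535+p[0]*r,-220+p[1]*r,88 if r else 140])))
E
```

```text
r 120.3 turned 1.219 Ftan -8.7 Frad -4.6 Fz 1.5 Mz 0.34 toolx 1.250 torque 1.39 z 61.7 w 14.5
0 [324. 503.]
40 [322. 364.]
152 [316. 202.]
```

View pics/w4.png

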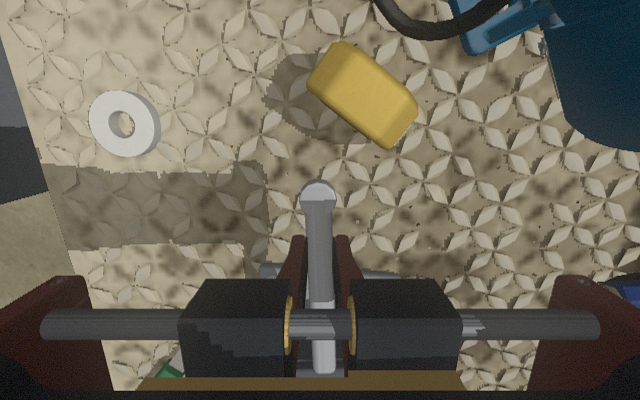

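The wrist picture shows the handle still gripped, with the boss at (318,190), close to the tool line. The tape roll and tape measure look undisturbed. Total turn is about 1.22 rad, so bite is about 0.33 rad. I'll release and rise.

```bash
python3 -m handwheel '[[0,0,0,0,0,0,0.5],[0,0,0,0,0,0,0.4],[0,0,0,0,0,0,0.4],[0,0,-10,0,0,0,0.4],[0,0,-30,0,0,0,0.4],[0,0,-35,0,0,0,0.4],[0,0,-25,0,0,0,0.4],[0,0,-10,0,0,0,0.4],[0,0,0,0,0,0,0.4]]'
python3 - <<'E'
from h import *
w=cam('wrist');s=cam('scene')
c=np.zeros((600,640,3),np.uint8);c[:400]=w['frame'];c[400:,:250]=cv2.resize(s['frame'][200:280,310:410],None,fx=2.5,fy=2.5)
cv2.imwrite('pics/w5.png',c)
for th in(1.12,1.17,1.22,1.27):
    a=2.779+.006-th;print(th,*[np.round(proj(w,[535+np.cos(a)*r,-220+np.sin(a)*r,88 if r else 140]),1) for r in(0,40,152)])
E
```

```text
t: 19.55
ee_pos: [541.0, -99.3, 173.5]
orientation: [2.269, 2.171, 0.001]
ft_force: [0.7, -0.5, -0.6]
width: 52.9
grasp_force: 0.0
1.12 [318.2 346.4] [312.9 276.7] [295.2 169.6]
1.17 [318.2 346.4] [314.9 276.5] [303.5 168.7]
1.22 [318.2 346.4] [316.8 276.4] [311.7 168.1]
1.27 [318.2 346.4] [318.8 276.3] [320. 168.]
```

View pics/w5.png

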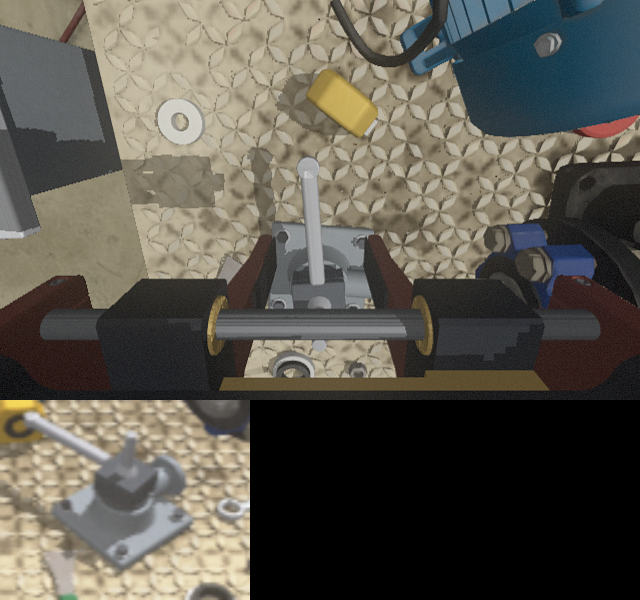

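The key sits square and fully down on the plug, with its boss at (308,168) matching a turn of about 1.2 rad. The gripper is clear and the other things are undisturbed, so I'm handing in.

```bash
python3 -c "
from workcell import ctrl
print(ctrl.close_job())"
```

```text
the job is handed in; nothing more can be done
None
```

The job is handed in: the key is left seated on the plug, turned clockwise past the bite by an estimated 0.3 rad (17 to 20 degrees, from arm angle and torque), with the gripper clear and no bystander seen to move.

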